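# Set up the bench to service a power supply

### The job

To get the bench ready to service the metal power supply, hang the yellow screw tray inside the blue bin by hooking its bent lip over the middle of the bin's long side wall that is nearest the power supply. Lay the orange multimeter gently on the mat, face up, midway between the power supply and the bin, its middle in line with their middles, parallel to the power supply and with its display end pointing away from the robot. Do not shift the power supply, the bin, the calculator, the fan or the adapter.

Things in the scene. Friction and masses are not known exactly. Their poses are not given: they have to be found in the camera images.
- psu: metal power supply, an aluminium box 215 x 115 x 45 mm with a round black fan grille on top, lying flat, 0.9 kg, loose. Origin: centre of its underside. x: along its 215 mm length, pointing away from the robot (within 12 degrees); y: across its 115 mm width; z up.
- bin: blue open parts bin 200 x 120 x 100 mm, 0.9 kg, loose, to the left or right of the supply, about 300 mm centre to centre. Origin: centre of its underside; x along its length, away from the robot; y across; z up. Side walls 5 mm thick, centred on y = +57.5 and -57.5; level rim at z = 100 from x = -50 to 100, sloping to 50 at the front (x = -100, robot side). Back wall 100 high. Inside: 110 wide, flat cartons up to z = 13.
- tray: yellow hook-on screw tray, 0.09 kg, standing upright: open pocket 50 (x) by 62 (y) by 55 mm high, 3 mm walls, to grip across the 62 mm. Origin: centre of its underside; z up. Its +x wall rises to z = 70, turns outward to +x and down as a lip (4 mm thick, down to z = 46, outer face x = 41). Starts with the lip towards the robot, within 23 degrees.
- tray_slot (a point): middle of the slot between tray wall and lip, at the underside of its top strip: (31, 0, 66) mm in the tray's frame. The slot is 12 mm wide (x = 25 to 37), open below and at both ends. Hung, this point lies on the bin's rim, 100 mm above the bin's underside.
- meter: orange multimeter with black face, lying face up, 150 x 60 x 36 mm (dial stands up to z = 42 mm), about 0.32 kg. Origin: centre of its underside. x: along its length towards the display end; y: across its 60 mm width (grip here); z up. At the start x points away from the robot within about 35 degrees.
- meter_display (a point): centre of the meter's grey-green display, (44, 0, 37) mm in the meter's frame.
- calculator: white calculator lying flat, 65 x 110 x 14, long side across (its y), in front of the robot base. Sizes in mm; origin: centre of its underside; z up. Bystander, loose: leave it alone.
- fan: black square cooling fan lying flat, 80 x 80 x 25. Sizes in mm; origin: centre of its underside; z up. Bystander, loose: leave it alone.
- adapter: white mains adapter block, 110 x 55 x 35, length along its x. Sizes in mm; origin: centre of its underside; z up. Bystander, loose: leave it alone.
There are look-alikes about, which are no part of the job. What is shaped like the bin but turquoise is not meant.

How it is judged:
By the outcome, as a careful person would: the job done as asked, in the order asked, and still so for the second after the job is handed in, with the robot touching nothing.
It also fails if it takes over 59 s, if anything falls off the work surface, if the arm or the gripper's body presses on something with over 40 N, if the wrist force passes 120 N, or if a joint passes its speed limit or range.

### The arm

A 6-joint arm with a two-finger parallel gripper is mounted at the origin on the work surface. World frame = base frame: x ahead of the robot, y to its left, z up, the work surface at z = 0. Lengths are in m, angles in rad, forces in N, time in s.
With the tool pointing down it reaches from about 0.3 to 0.775 m from the base axis. Payload 14.6 kg.
Tool frame: the origin (TCP) lies at the centre of the arm's flange, where the gripper is bolted on; the fingertips stand 199 mm ahead of it and the grasp point (between the pads) lies 180 mm ahead of it; z points along the fingers, y is the line along which they close (so a half turn about z gives the same grasp; the last joint's range is limited). The gripper opens to 94 mm and grips with 3 to 60 N. Pads are 16 mm wide; open, the fingers measure 119 mm over their backs; the gripper's body (75 mm by 177 mm) begins 78 mm behind the grasp point.
Start: joints at [-1.254, 0.3, 1.521, -0, 1.321, -0.067], TCP at [0.206, -0.51, 0.405] pointing down, gripper open.
Joint ranges: [-3.03, 3.03], [-0.79, 2.21], [0.23, 2.52], [-1.04, 4.18], [0, 3.07], [-2.55, 2.55]. Speed limits (rad/s): [2.22, 2.22, 2.57, 3.14, 3.14, 3.14].

### API

Orientations are given as a unit quaternion [w, x, y, z].
In Python, from station import robot gives the robot as it stands. The module is installed in compiled form; this text tells all that it offers.
- The arm moves only by the shell command python3 -m pendant 'ROWS' [FORCE]. ROWS is JSON, a list that holds one entry, the list of rows, each a list of 7 numbers: the shift along the world's x, y, z in cm, then the turn, a rotation vector about the world's x, y, z in rad, then the finger opening in cm, from 0 to 9.4. In form: [[[dx, dy, dz, rx, ry, rz, grip], ...]]. A call has exactly 5 rows; each row shifts and turns the commanded pose from where the row before left it; what a row does not reach is not made up. A row lasts 1/12 s, in which the tool goes at most 41.7 mm and 7.16 degrees, less where a joint would pass 70% of its speed; a pose out of reach is approached as far as the arm can. A call is refused whole if a number of a shift passes 4.17 or a number of a turn 0.125, either way. A call with a gripper value outside its range is refused whole. The fingers move at their own pace and stop on an object; FORCE is the grip in N (left out, the last holds). Time passes only in rows, so rows that do not move let the fingers close, or fill a call up. It gives the time, the measured TCP pose, the force, the opening and the grip force at its end, in the units of the state.
- robot.get_state(): the state, without advancing time (a new reading comes with each control period).
- robot.capture(name): name is "scene" or "top"; returns a dict with "img" (384x512x3 uint8, red, green, blue), "range_z" (384x512 float32, m along the optical axis (not along the pixel's ray), 0 where there is no reading), "vertical_fov" (degrees; the focal length in pixels is half the picture's height over the tangent of half this angle, whatever the lens; pixels are square), "cx", "cy" (the principal point, pixels), "D" ([k1, k2, p1, p2, k3] as OpenCV has them; the pictures are not rectified), "extrinsics" (4x4, takes a point from camera to world coordinates). Camera axes: x right, y down, z forward; pixel columns grow to the right and rows downward; lengths in m; the calibration is good to about 2 mm. A picture is of the moment at which its call begins.
- robot.finish_job(): hands the job in; it is judged then, once.
The state is a dict: "time_s": time; "joint_positions": joint angles; "dq": joint speeds; "joint_torque": joint torques, N m; "ee_pos": TCP position; "orientation": TCP orientation; "ft_force": force on the tool from outside, world axes, zero at the start; "wrist_torque": the same for the moment, N m; "opening": opening from 0.0 (shut) to 1.0 (fully open); "finger_force": force on a finger pad.
Only numpy, scipy, OpenCV 4.12 (cv2) and the standard library are available. Lean on these libraries where they do the work, as an engineer would, in place of code of your own. Each camera call takes 0.05 s, during which the arm holds its last target. There are 200 camera calls.

## Working session

There is one attempt and no reset: what is moved stays moved. The work goes in short steps, Python scripts to look and compute and a shell command to move; the robot and the scene stay as the last step left them, time stands still between calls to the robot, and variables do not carry over. Pictures are saved under pics/ and viewed, at most 10 in all, crops included, and the job is handed in when it is done.

```bash
mkdir -p pics; cat > h.py <<'E'
import numpy as np, cv2
from station import robot
def cap(n):
    c=robot.capture(n); H,W=c['img'].shape[:2]
    f=H/2/np.tan(np.radians(c['vertical_fov'])/2)
    c['K']=np.array([[f,0,c['cx']],[0,f,c['cy']],[0,0,1.]]); c['D']=np.array(c['D'],float); c['E']=np.array(c['extrinsics']); return c
def cloud(c):
    H,W=c['range_z'].shape
    u,v=np.meshgrid(np.arange(W),np.arange(H))
    p=cv2.undistortPoints(np.stack([u,v],-1).reshape(-1,1,2).astype(float),c['K'],c['D']).reshape(H,W,2)
    P=np.dstack([p,np.ones((H,W))])*c['range_z'][...,None]
    return P@c['E'][:3,:3].T+c['E'][:3,3]
def onplane(c,uv,z):
    p=cv2.undistortPoints(np.array(uv,float).reshape(-1,1,2),c['K'],c['D']).reshape(-1,2)
    d=np.c_[p,np.ones(len(p))]@c['E'][:3,:3].T; o=c['E'][:3,3]
    return o+d*((z-o[2])/d[:,2])[:,None]
def save(c,n): cv2.imwrite('pics/'+n,c['img'][...,::-1])
E
python3 - <<'E'
from h import *
for n in ('scene','top'):
    c=cap(n); save(c,n+'0.png'); print(n,c['K'][0,0],c['cx'],c['cy'],c['D'],c['E'].round(3).tolist())
    np.savez(n+'0.npz',P=cloud(c),img=c['img'])
s=robot.get_state(); print(s)
E
```

```text
scene 373.4318190885021 254.579981996231 188.4786200525805 [-0.0432942  0.         0.         0.         0.       ] [[-0.18, 0.698, -0.693, 1.25], [0.984, 0.124, -0.131, 0.173], [-0.006, -0.705, -0.709, 0.917], [0.0, 0.0, 0.0, 1.0]]
top 436.622788052085 260.59006283786874 186.12528180270786 [-0.1220485  0.         0.         0.         0.       ] [[-0.025, -0.983, 0.18, 0.16], [-1.0, 0.022, -0.016, 0.009], [0.011, -0.181, -0.983, 1.562], [0.0, 0.0, 0.0, 1.0]]
{'time_s': 0.1, 'joint_positions': array([-1.25359708e+00,  3.00415672e-01,  1.52149335e+00,  9.25547025e-06,
        1.32070747e+00, -6.66040847e-02]), 'dq': array([-0.00030259, -0.00179485, -0.000979  , -0.00012942,  0.00247783,
       -0.00069686]), 'joint_torque': array([-3.27721118e-04, -5.32646656e+01, -3.53288162e+01,  7.09033920e-02,
        2.34648568e-02, -4.01061038e-05]), 'ee_pos': array([ 0.20593572, -0.50996494,  0.40415374]), 'orientation': array([-5.08465096e-04,  9.81643403e-01,  1.90724845e-01, -5.95263506e-05]), 'ft_force': array([-0.24108264, -0.61115588,  0.46918302]), 'wrist_torque': array([-0.00323171,  0.02282873,  0.03920962]), 'finger_force': 0.0, 'opening': 0.9980682072100161}
```

View pics/scene0.png

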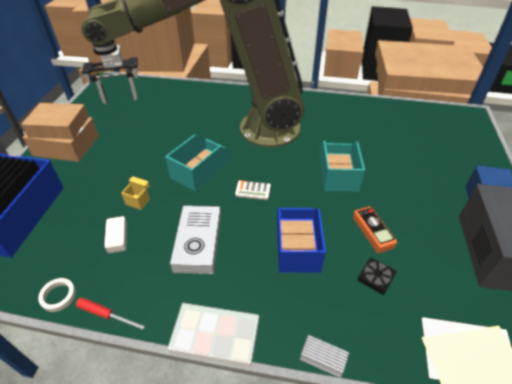

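View pics/top0.png

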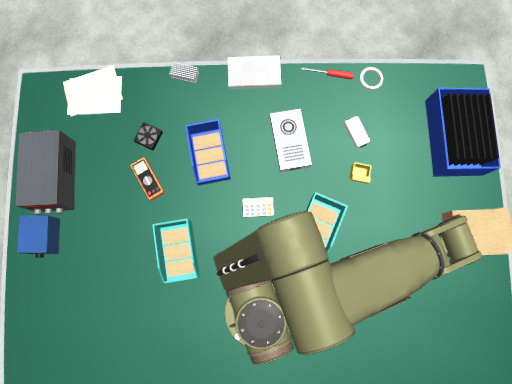

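The scene view shows the tray at about (136,192), psu (197,240), blue bin (300,240), meter (375,228), fan (377,274) and adapter (116,234). In the top view these are the tray at (361,172), psu (290,140), bin (208,152) and meter (146,178). The bin is on the left (+y) side of the psu.

```bash
cat > m.py <<'E'
from h import *
import sys
# rough ROIs in world xy; classify by cloud points and hue
def data():
    out=[]
    for n in ('scene','top'):
        c=cap(n); P=cloud(c); hsv=cv2.cvtColor(c['img'],cv2.COLOR_RGB2HSV); out.append((n,c,P,hsv))
    return out
def rect(xy):
    (cx,cy),(w,h),a=cv2.minAreaRect((xy*1000).astype(np.float32)); 
    if w<h: w,h,a=h,w,a+90
    a=(a+90)%180-90
    return 'c=(%.1f,%.1f) %.1fx%.1f long axis %.1f deg'%(cx,cy,w,h,a)
E
python3 - <<'E'
from m import *
D=data()
boxes={'scene':dict(psu=(165,200,225,278),bin=(272,203,328,275),tray=(118,172,154,212),meter=(350,202,402,252)),
'top':dict(psu=(266,105,315,174),bin=(183,116,233,188),tray=(348,158,375,186),meter=(127,154,166,202))}
for n,c,P,hsv in D:
    for k,(a,b,e,f) in boxes[n].items():
        p=P[b:f,a:e]; h=hsv[b:f,a:e]
        H,S,V=h[...,0].astype(int),h[...,1],h[...,2]
        ok=(p[...,2]>0.006)&(p[...,2]<0.12)
        m={'psu':S<70,'bin':(H>108)&(H<130)&(S>120),'tray':(H>18)&(H<33)&(S>120),'meter':((H<18)&(S>120))}[k]
        q=p[m&ok]; z=q[:,2]
        print(n,k,len(q),'z pct',np.percentile(z,[2,25,50,75,98]).round(3), rect(q[:,:2]))
        zt={'psu':(.04,.05),'bin':(.094,.106),'tray':(.05,.076),'meter':(.025,.045)}[k]
        t=q[(z>zt[0])&(z<zt[1])]
        if len(t)>5: print('   top',len(t),rect(t[:,:2]),t[:,:2].min(0).round(3),t[:,:2].max(0).round(3),'z',np.median(t[:,2]).round(4))
    # table check
    print('table z',np.median(P[190:200,230:240,2]) if n=='top' else np.median(P[225:235,240:255,2]))
E
python3 - <<'E'
import cv2,numpy as np
s=cv2.imread('pics/scene0.png');t=cv2.imread('pics/top0.png')
f=lambda i:cv2.resize(i,(400,300),interpolation=cv2.INTER_CUBIC)
o=np.vstack([np.hstack([f(s[165:225,100:180]),f(t[150:195,330:390])]),np.hstack([f(s[195:285,260:380]),f(t[105:195,180:300])])])
cv2.imwrite('pics/z.png',o)
E
```

```text
scene psu 2713 z pct [0.011 0.044 0.046 0.047 0.049] c=(594.4,-127.3) 254.4x117.3 long axis 8.1 deg
   top 2320 c=(612.2,-124.7) 217.8x117.0 long axis 7.9 deg [ 0.498 -0.197] [ 0.727 -0.053] z 0.0461
scene bin 1732 z pct [0.007 0.03  0.052 0.082 0.103] c=(563.8,172.1) 205.5x120.4 long axis 9.7 deg
   top 271 c=(587.7,176.2) 155.0x120.4 long axis 9.7 deg [0.502 0.104] [0.672 0.247] z 0.1003
scene tray 573 z pct [0.009 0.027 0.044 0.057 0.073] c=(453.9,-364.5) 119.6x68.1 long axis -13.9 deg
   top 228 c=(476.8,-370.6) 69.8x66.8 long axis -12.7 deg [ 0.439 -0.409] [ 0.518 -0.336] z 0.0605
scene meter 539 z pct [0.008 0.02  0.032 0.037 0.04 ] c=(482.2,395.9) 152.2x62.2 long axis 30.1 deg
   top 355 c=(482.4,396.4) 151.4x61.5 long axis 30.1 deg [0.404 0.339] [0.559 0.457] z 0.0356
table z 0.001713672955535206
top psu 1925 z pct [0.021 0.041 0.044 0.047 0.051] c=(611.4,-129.0) 220.2x122.2 long axis 8.4 deg
   top 1541 c=(610.3,-126.0) 216.9x115.8 long axis 8.3 deg [ 0.495 -0.197] [ 0.724 -0.056] z 0.0445
top bin 709 z pct [0.007 0.034 0.058 0.091 0.103] c=(563.4,171.0) 204.0x119.8 long axis 9.8 deg
   top 154 c=(584.2,174.5) 158.3x120.1 long axis 9.6 deg [0.5   0.103] [0.669 0.242] z 0.0985
top tray 136 z pct [0.007 0.022 0.035 0.052 0.072] c=(475.8,-372.9) 66.7x59.3 long axis -12.3 deg
   top 37 c=(475.7,-372.8) 66.2x59.1 long axis -13.9 deg [ 0.439 -0.404] [ 0.513 -0.337] z 0.0576
top meter 241 z pct [0.017 0.03  0.034 0.036 0.042] c=(478.5,395.1) 152.3x60.8 long axis 30.0 deg
   top 214 c=(478.6,395.2) 152.0x60.8 long axis 30.0 deg [0.402 0.333] [0.554 0.453] z 0.0342
table z -0.0013310832405338813
```

View pics/z.png

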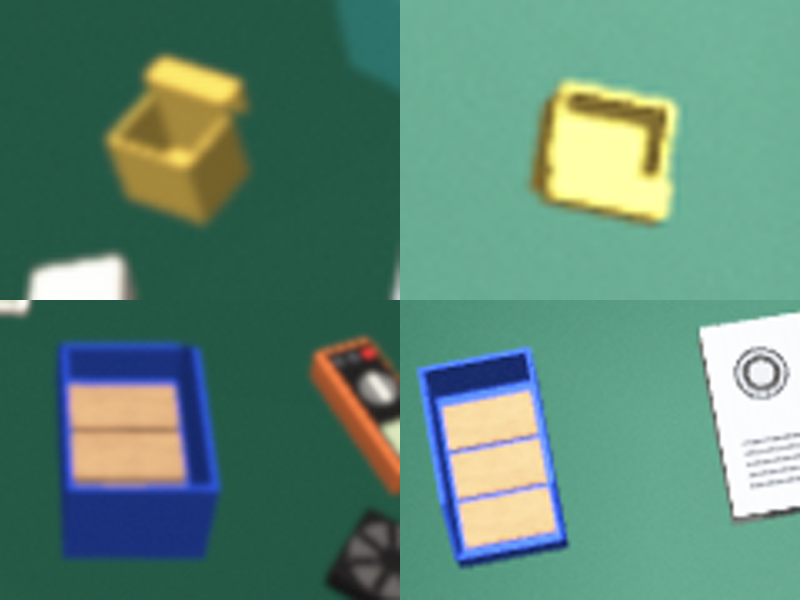

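The crops show the tray's lip on the robot side at a heading of about 167°. The two views agree to about 3 mm and all sizes match. I'll go above the tray now.

```bash
python3 -m pendant '[[[2.78,1.37,-1.04,0,0,-0.062,9.4],[2.78,1.37,-1.04,0,0,-0.062,9.4],[2.78,1.37,-1.04,0,0,-0.062,9.4],[2.78,1.37,-1.04,0,0,-0.062,9.4],[2.78,1.37,-1.04,0,0,-0.062,9.4]]]' 20
python3 -m pendant '[[[2.78,1.37,-1.04,0,0,-0.062,9.4],[2.78,1.37,-1.04,0,0,-0.062,9.4],[2.78,1.37,-1.04,0,0,-0.062,9.4],[2.78,1.37,-1.04,0,0,-0.062,9.4],[2.78,1.37,-1.04,0,0,-0.062,9.4]]]'
python3 -m pendant '[[[0,0,0,0,0,0,9.4],[0,0,0,0,0,0,9.4],[0,0,0,0,0,0,9.4],[0,0,0,0,0,0,9.4],[0,0,0,0,0,0,9.4]]]'
```

```text
time_s: 0.62
ee_pos: [0.3461, -0.4406, 0.352]
orientation: [-0.0, 0.999, 0.035, -0.0]
ft_force: [0.8, -1.1, -0.2]
opening: 1.001
finger_force: 0.0
time_s: 1.03
ee_pos: [0.4852, -0.372, 0.3]
orientation: [-0.0, 0.993, -0.119, -0.0]
ft_force: [-0.4, -0.7, -0.2]
opening: 1.0
finger_force: 0.0
time_s: 1.45
ee_pos: [0.4832, -0.3737, 0.3012]
orientation: [0.0, 0.993, -0.118, 0.0]
ft_force: [-0.4, 0.7, 0.1]
opening: 0.997
finger_force: 0.0
```

```bash
python3 -m pendant '[[[0,0,-1.8,0,0,0,9.4],[0,0,-1.8,0,0,0,9.4],[0,0,-1.8,0,0,0,9.4],[0,0,-1.6,0,0,0,9.4],[0,0,-1.0,0,0,0,9.4]]]'
python3 -m pendant '[[[0,0,0,0,0,0,9.4],[0,0,0,0,0,0,7],[0,0,0,0,0,0,6],[0,0,0,0,0,0,5.5],[0,0,0,0,0,0,5.5]]]' 20
python3 -m pendant '[[[0,0,0,0,0,0,5.5],[0,0,0,0,0,0,5.5],[0,0,0,0,0,0,5.5],[0,0,0,0,0,0,5.5],[0,0,0,0,0,0,5.5]]]'
```

```text
time_s: 1.87
ee_pos: [0.4832, -0.3734, 0.2194]
orientation: [-0.0, 0.993, -0.118, -0.0]
ft_force: [-0.4, -0.3, -0.5]
opening: 1.003
finger_force: 0.0
time_s: 2.28
ee_pos: [0.4841, -0.3731, 0.2216]
orientation: [0.0, 0.993, -0.118, 0.001]
ft_force: [-0.4, -0.8, 0.2]
opening: 0.751
finger_force: 0.0
time_s: 2.7
ee_pos: [0.484, -0.3731, 0.2212]
orientation: [0.0, 0.993, -0.118, 0.0]
ft_force: [-1.2, 0.6, 5.9]
opening: 0.658
finger_force: 20.0
```

```bash
python3 -m pendant '[[[0,0,1.0,0,0,0,5.5],[0,0,3,0,0,0,5.5],[0,0,4,0,0,0,5.5],[0,0,4,0,0,0,5.5],[0,0,3,0,0,0,5.5]]]'
python3 -m pendant '[[[0.41,2.6,0,0,0,0.099,5.5],[0.41,2.6,0,0,0,0.099,5.5],[0.41,2.6,0,0,0,0.099,5.5],[0.41,2.6,0,0,0,0.099,5.5],[0.41,2.6,0,0,0,0.099,5.5]]]'
python3 -m pendant '[[[0.41,2.6,0,0,0,0.099,5.5],[0.41,2.6,0,0,0,0.099,5.5],[0.41,2.6,0,0,0,0.099,5.5],[0.41,2.6,0,0,0,0.099,5.5],[0.41,2.6,0,0,0,0.099,5.5]]]'
python3 -m pendant '[[[0.41,2.6,0,0,0,0.099,5.5],[0.41,2.6,0,0,0,0.099,5.5],[0.41,2.6,0,0,0,0.099,5.5],[0.41,2.6,0,0,0,0.099,5.5],[0.41,2.6,0,0,0,0.099,5.5]]]'
python3 -m pendant '[[[0.41,2.6,0,0,0,0.099,5.5],[0.41,2.6,0,0,0,0.099,5.5],[0.41,2.6,0,0,0,0.099,5.5],[0.41,2.6,0,0,0,0.099,5.5],[0.41,2.6,0,0,0,0.099,5.5]]]'
python3 -m pendant '[[[0,0,0,0,0,0,5.5],[0,0,0,0,0,0,5.5],[0,0,0,0,0,0,5.5],[0,0,0,0,0,0,5.5],[0,0,0,0,0,0,5.5]]]'
python3 - <<'E'
from h import *
o=[]
for n in ('scene','top'):
    c=cap(n); np.savez(n+'1.npz',P=cloud(c),img=c['img'],K=c['K'],D=c['D'],E=c['E'])
    a=c['img'][...,::-1]; a=a[120:280,220:380] if n=='scene' else a[80:200,170:290]; o.append(cv2.resize(a,(400,400),interpolation=cv2.INTER_CUBIC))
cv2.imwrite('pics/carry.png',np.hstack(o))
print(robot.get_state()['orientation'])
E
```

```text
time_s: 3.12
ee_pos: [0.4837, -0.3727, 0.3746]
orientation: [0.001, 0.993, -0.118, 0.001]
ft_force: [0.1, -0.4, -0.4]
opening: 0.656
finger_force: 20.0
time_s: 3.53
ee_pos: [0.5043, -0.2417, 0.3711]
orientation: [-0.0, 0.991, 0.131, 0.0]
ft_force: [0.7, 0.2, -0.3]
opening: 0.659
finger_force: 20.0
time_s: 3.95
ee_pos: [0.5248, -0.1116, 0.3712]
orientation: [0.0, 0.929, 0.37, 0.0]
ft_force: [-0.3, -0.4, -0.8]
opening: 0.664
finger_force: 20.0
time_s: 4.37
ee_pos: [0.5453, 0.0184, 0.3712]
orientation: [0.0, 0.81, 0.587, 0.0]
ft_force: [0.5, 0.1, 0.1]
opening: 0.657
finger_force: 20.0
time_s: 4.78
ee_pos: [0.5658, 0.1484, 0.3711]
orientation: [-0.0, 0.641, 0.767, -0.0]
ft_force: [0.6, -0.4, -1.3]
opening: 0.658
finger_force: 20.0
time_s: 5.2
ee_pos: [0.5659, 0.1462, 0.3709]
orientation: [0.0, 0.644, 0.765, 0.0]
ft_force: [-0.7, -0.7, -0.9]
opening: 0.66
finger_force: 20.0
[3.64536070e-05 6.43915358e-01 7.65096733e-01 1.83498280e-05]
```

View pics/carry.png

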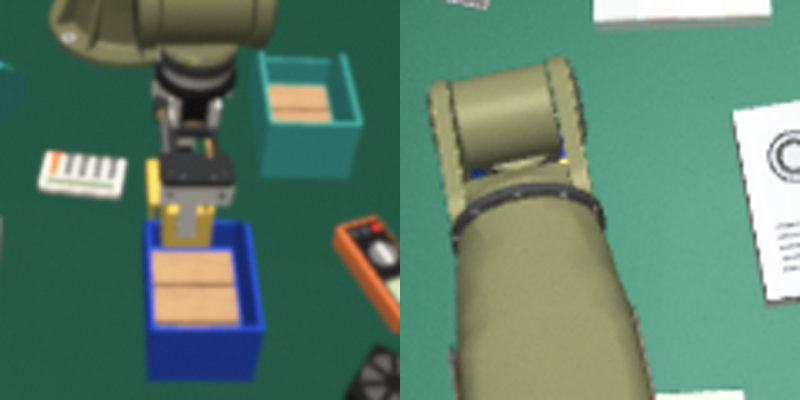

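The left crop shows the tray held upright, with its lip towards the psu side and above the bin's near wall. The arm hides it in the top view. I'll measure the lip against the wall in the scene camera.

```bash
python3 - <<'E'
import numpy as np,cv2
d=np.load('scene1.npz');P=d['P'];hsv=cv2.cvtColor(d['img'],cv2.COLOR_RGB2HSV);H,S=hsv[...,0],hsv[...,1]
a=np.radians(9.7);ex=np.array([np.cos(a),np.sin(a)]);ey=np.array([-ex[1],ex[0]])
o=np.array([.5638,.1721])
m=(H>18)&(H<33)&(S>110)&(P[...,2]>.1)&(P[...,2]<.3);m[:170]&=True
m[:, :260]=False;m[:,330:]=False
q=P[m];x=(q[:,:2]-o)@ex*1000;y=(q[:,:2]-o)@ey*1000;z=q[:,2]*1000
print(len(q))
for lo,hi in((140,160),(160,180),(180,195),(195,205),(205,214),(214,222),(222,230)):
    k=(z>=lo)&(z<hi)
    if k.sum()>3: print(lo,hi,k.sum(),'x',np.percentile(x[k],[2,50,98]).round(1),'y',np.percentile(y[k],[2,10,50,90,98]).round(1))
# bin rim near wall now
m=(H>108)&(H<130)&(S>110);m[:,:265]=False;m[:,335:]=False
q=P[m&(abs(P[...,2]-.1)<.006)];x=(q[:,:2]-o)@ex*1000;y=(q[:,:2]-o)@ey*1000
for s in(-1,1):
  k=s*y>45; print('rim',s,k.sum(),np.percentile(y[k],[2,50,98]).round(1),np.percentile(x[k],[0,100]).round(1),np.polyfit(x[k],y[k],1))
k=x>88;print('back',np.percentile(x[k],[2,50,98]))
E
```

```text
293
140 160 29 x [-30.5  26.5  28.8] y [-41.9 -37.9 -27.4  -3.1  -1.3]
160 180 72 x [-16.   27.2  29.3] y [-47.5 -46.2 -23.8  -1.4   0.7]
180 195 45 x [12.2 27.1 29. ] y [-47.3 -47.2 -37.1  -3.   -0.2]
195 205 36 x [10.3 26.4 29.2] y [-63.3 -45.7 -35.3  -0.8   0.6]
205 214 21 x [-1.2 26.2 29.8] y [-63.4 -63.4 -38.4   0.6   0.8]
214 222 61 x [-32.6  -2.6  28. ] y [-63.4 -63.1 -58.7 -54.7 -53.2]
222 230 12 x [-29.5   1.2  28. ] y [-63.  -62.6 -61.  -56.  -55.2]
rim -1 77 [-60.1 -58.  -47.6] [-53.2 101.7] [ 2.34865915e-02 -5.80075281e+01]
rim 1 110 [47.  57.  60.2] [-49.1 101.9] [-1.77537691e-02  5.73320522e+01]
back [ 91.35043954  98.65611648 101.76011125]
```

```bash
python3 -m pendant '[[[0.1,-0.1,-1.5,0,0,0,5.5],[0.09,-0.1,-2,0,0,0,5.5],[0,0,-2,0,0,0,5.5],[0,0,-2,0,0,0,5.5],[0,0,-1.3,0,0,0,5.5]]]'
python3 -m pendant '[[[0,0,0,0,0,0,5.5],[0,0,0,0,0,0,5.5],[0,0,0,0,0,0,5.5],[0,0,0,0,0,0,5.5],[0,0,0,0,0,0,5.5]]]'
cat > look2.py <<'E'
from h import *
c=cap('scene');P=cloud(c);hsv=cv2.cvtColor(c['img'],cv2.COLOR_RGB2HSV);H,S=hsv[...,0],hsv[...,1]
a=np.radians(9.7);ex=np.array([np.cos(a),np.sin(a)]);ey=np.array([-ex[1],ex[0]])
o=np.array([.5638,.1721])
def loc(m):
    q=P[m]; return (q[:,:2]-o)@ex*1000,(q[:,:2]-o)@ey*1000,q[:,2]*1000
m=(H>18)&(H<33)&(S>110)&(P[...,2]>.03)&(P[...,2]<.3); m[:,:250]=False;m[:,330:]=False
m=m&(np.abs((P[...,:2]-o)@ex)<.045)
x,y,z=loc(m); print(len(z),'zmax',np.percentile(z,[50,90,98]))
for lo in range(40,150,10):
    k=(z>=lo)&(z<lo+10)
    if k.sum()>3: print(lo,k.sum(),'x',np.percentile(x[k],[2,50,98]).round(1),'y',np.percentile(y[k],[2,10,50,90,98]).round(1))
m=(H>108)&(H<130)&(S>110)&(abs(P[...,2]-.1)<.006);m[:,:265]=False;m[:,335:]=False
x,y,z=loc(m)
for s in(-1,1):
  k=s*y>45; print('rim',s,k.sum(),np.percentile(y[k],[2,50,98]).round(1),np.percentile(x[k],[0,100]).round(1))
import sys
if len(sys.argv)>1: cv2.imwrite('pics/'+sys.argv[1],cv2.resize(c['img'][170:290,245:365,::-1],(600,600),interpolation=cv2.INTER_CUBIC))
E
python3 look2.py low.png
```

```text
time_s: 5.72
ee_pos: [0.5676, 0.1445, 0.2808]
orientation: [-0.001, 0.644, 0.765, -0.001]
ft_force: [-0.0, 1.1, -0.8]
opening: 0.655
finger_force: 20.0
time_s: 6.13
ee_pos: [0.568, 0.145, 0.2837]
orientation: [0.001, 0.643, 0.766, 0.001]
ft_force: [0.1, -0.2, -2.1]
opening: 0.659
finger_force: 20.0
234 zmax [109.19975172 135.57381431 214.51975364]
60 14 x [27.9 29.3 30.5] y [-43.6 -40.5 -20.   -5.5  -2.4]
70 29 x [27.4 29.4 32.1] y [-47.4 -44.8 -19.1  -2.5   0.4]
80 25 x [26.8 30.1 31.8] y [-48.  -45.1 -14.1  -1.6  -0.3]
90 23 x [27.5 29.5 32.1] y [-48.3 -45.7 -37.2  -3.9  -1.3]
100 28 x [22.  29.5 32. ] y [-48.8 -48.7 -39.2  -4.8  -2.1]
110 32 x [-4.7 28.8 32. ] y [-64.9 -64.8 -13.7  -0.6   0.2]
120 8 x [-17.5  -8.2  28.2] y [-65.1 -65.  -64.9 -30.4 -15.1]
130 59 x [-28.7  -1.   29.2] y [-65.1 -63.8 -60.5 -56.8 -55.3]
rim -1 47 [-60.  -57.7 -46.1] [ 23.1 101.1]
rim 1 112 [47.1 56.8 60.3] [-48.8 100.6]
```

View pics/low.png

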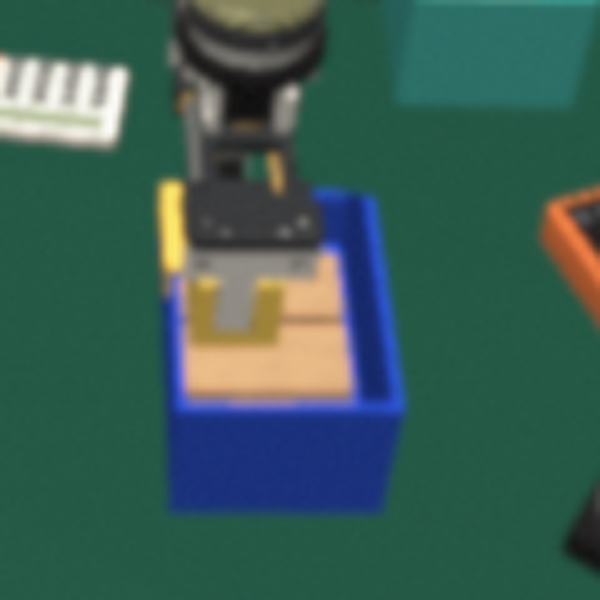

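The crop shows the pocket inside the bin with the lip at (172,225), just outside the near wall. I need about 1.7 mm more towards the psu before lowering.

```bash
python3 -m pendant '[[[0.03,-0.17,0,0,0,0,5.5],[0,0,0,0,0,0,5.5],[0,0,-0.6,0,0,0,5.5],[0,0,-0.5,0,0,0,5.5],[0,0,-0.4,0,0,0,5.5]]]'
python3 -m pendant '[[[0,0,0,0,0,0,5.5],[0,0,0,0,0,0,5.5],[0,0,0,0,0,0,5.5],[0,0,0,0,0,0,5.5],[0,0,0,0,0,0,5.5]]]'
python3 look2.py
```

```text
time_s: 6.6
ee_pos: [0.568, 0.1433, 0.2667]
orientation: [-0.0, 0.643, 0.766, -0.0]
ft_force: [0.6, -0.4, -0.0]
opening: 0.658
finger_force: 20.0
time_s: 7.02
ee_pos: [0.5682, 0.1433, 0.2679]
orientation: [0.0, 0.643, 0.766, 0.0]
ft_force: [-0.8, 0.6, -1.2]
opening: 0.657
finger_force: 20.0
199 zmax [ 93.13427391 118.918136   190.1429377 ]
50 30 x [26.9 29.3 31.1] y [-46.6 -43.6 -26.6  -6.4  -3.6]
60 21 x [27.2 28.8 31.1] y [-47.1 -44.2 -15.5  -4.4  -1.3]
70 18 x [26.9 29.3 31.1] y [-47.5 -45.4 -12.4  -4.2  -2.1]
80 23 x [27.4 29.4 38.2] y [-48.  -47.3 -14.3  -3.6  -1.4]
90 24 x [-18.3  29.1  30.7] y [-66.6 -61.1 -13.6  -3.8  -1. ]
100 18 x [-27.6  28.5  30.7] y [-66.7 -66.7 -43.3  -3.6  -1.7]
110 56 x [-29.6   4.8  30.6] y [-66.7 -65.7 -62.6 -58.8 -57.2]
rim -1 49 [-59.9 -57.5 -46.2] [ 26.5 100.6]
rim 1 110 [47.3 56.7 60.2] [-47.7 100.6]
```

```bash
python3 -m pendant '[[[0,0,-0.4,0,0,0,5.5],[0,0,-0.4,0,0,0,5.5],[0,0,-0.25,0,0,0,5.5],[0,0,-0.1,0,0,0,5.5],[0,0,-0.1,0,0,0,5.5]]]'
python3 -m pendant '[[[0,0,0,0,0,0,5.5],[0,0,0,0,0,0,5.5],[0,0,0,0,0,0,5.5],[0,0,0,0,0,0,5.5],[0,0,0,0,0,0,5.5]]]'
```

```text
time_s: 7.48
ee_pos: [0.5681, 0.1433, 0.2551]
orientation: [-0.0, 0.643, 0.766, -0.0]
ft_force: [-2.2, -1.1, 8.4]
opening: 0.659
finger_force: 20.0
time_s: 7.9
ee_pos: [0.5682, 0.1433, 0.2552]
orientation: [0.0, 0.643, 0.766, 0.0]
ft_force: [0.2, -0.3, -1.0]
opening: 0.656
finger_force: 20.0
```

```bash
python3 -m pendant '[[[0,0,-0.1,0,0,0,5.5],[0,0,0,0,0,0,5.5],[0,0,0,0,0,0,6.3],[0,0,0,0,0,0,6.6],[0,0,0,0,0,0,6.9]]]' 5
python3 -m pendant '[[[0,0,0,0,0,0,7.2],[0,0,0,0,0,0,7.6],[0,0,0,0,0,0,8],[0,0,0,0,0,0,8],[0,0,0,0,0,0,8]]]'
python3 look2.py rel.png
```

```text
time_s: 8.32
ee_pos: [0.5681, 0.1434, 0.254]
orientation: [-0.0, 0.643, 0.766, -0.0]
ft_force: [0.1, 0.2, -0.3]
opening: 0.725
finger_force: 0.0
time_s: 8.73
ee_pos: [0.5681, 0.1433, 0.2541]
orientation: [-0.0, 0.643, 0.766, -0.0]
ft_force: [-0.1, 0.2, 0.8]
opening: 0.855
finger_force: 0.0
165 zmax [ 84.78356997 106.74856793 108.84217092]
40 20 x [26.2 29.1 30.8] y [-46.  -45.8 -37.4  -6.   -5.6]
50 13 x [27.3 29.7 32. ] y [-46.7 -46.  -37.9  -7.   -6.4]
60 16 x [27.5 29.9 32.6] y [-46.  -44.3 -13.3  -5.9  -4.2]
70 18 x [27.6 29.6 32.4] y [-47.5 -47.3 -25.9  -5.1  -3.2]
80 22 x [ 3.4 28.8 31.6] y [-67.2 -67.1 -42.5  -5.9  -2.8]
90 12 x [-30.5 -13.6  23.6] y [-66.9 -66.8 -66.6 -66.3 -65.4]
100 56 x [-30.6  -1.9  30. ] y [-65.3 -65.  -61.6 -58.  -52.6]
rim -1 54 [-60.1 -57.4 -46.1] [-51.4 101.4]
rim 1 112 [47.2 56.8 60.4] [-53.4 102.2]
```

View pics/rel.png

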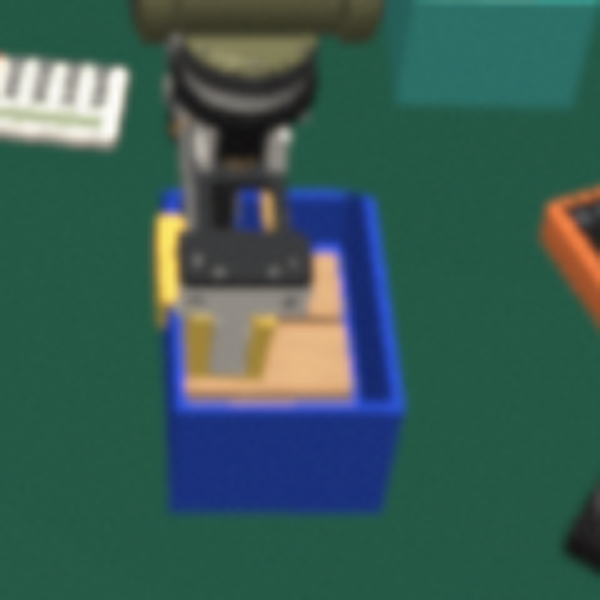

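The tray hangs on the wall, with the lip at (170,265), a slight natural lean and no forces. I'll retreat straight up and go to the meter.

```bash
python3 -m pendant '[[[0,0,1,0,0,0,8],[0,0,2,0,0,0,8],[0,0,3.3,0,0,0,8],[0,0,3.5,0,0,0,8],[0,0,3.3,0,0,0,8]]]'
python3 -m pendant '[[[-0.58,1.68,0,0,0,-0.081,9.4],[-0.58,1.68,0,0,0,-0.081,9.4],[-0.58,1.68,0,0,0,-0.081,9.4],[-0.58,1.68,0,0,0,-0.081,9.4],[-0.58,1.68,0,0,0,-0.081,9.4]]]'
python3 -m pendant '[[[-0.58,1.68,0,0,0,-0.081,9.4],[-0.58,1.68,0,0,0,-0.081,9.4],[-0.58,1.68,0,0,0,-0.081,9.4],[-0.58,1.68,0,0,0,-0.081,9.4],[-0.58,1.68,0,0,0,-0.081,9.4]]]'
python3 -m pendant '[[[-0.58,1.68,-1,0,0,-0.081,9.4],[-0.58,1.68,-1,0,0,-0.081,9.4],[-0.58,1.68,-1,0,0,-0.081,9.4],[-0.58,1.68,-1,0,0,-0.081,9.4],[-0.58,1.68,-1,0,0,-0.081,9.4]]]'
python3 -m pendant '[[[0,0,0,0,0,0,9.4],[0,0,0,0,0,0,9.4],[0,0,0,0,0,0,9.4],[0,0,0,0,0,0,9.4],[0,0,0,0,0,0,9.4]]]'
python3 look2.py
python3 - <<'E'
from m import *
for n,c,P,hsv in data():
    H,S=hsv[...,0],hsv[...,1]
    L=lambda a,b,e,f:(P[...,0]>a)&(P[...,0]<b)&(P[...,1]>e)&(P[...,1]<f)
    q=P[L(.45,.66,.08,.27)&(H>108)&(H<130)&(S>120)&(P[...,2]>.006)&(P[...,2]<.11)]; print(n,'bin',rect(q[:,:2]))
    q=P[L(.47,.76,-.22,-.03)&(S<70)&(abs(P[...,2]-.045)<.006)]; print(n,'psu',rect(q[:,:2]))
    q=P[L(.38,.6,.31,.5)&(H<18)&(S>120)&(P[...,2]>.02)&(P[...,2]<.05)]; print(n,'meter',len(q),rect(q[:,:2]))
E
```

```text
time_s: 9.2
ee_pos: [0.5678, 0.1432, 0.3877]
orientation: [0.0, 0.643, 0.766, 0.0]
ft_force: [0.1, 0.3, 0.2]
opening: 0.849
finger_force: 0.0
time_s: 9.62
ee_pos: [0.5386, 0.228, 0.3861]
orientation: [0.0, 0.785, 0.619, 0.0]
ft_force: [0.6, -0.2, -0.4]
opening: 0.997
finger_force: 0.0
time_s: 10.03
ee_pos: [0.5097, 0.3121, 0.386]
orientation: [-0.0, 0.894, 0.448, 0.0]
ft_force: [-1.6, -0.2, 0.5]
opening: 1.002
finger_force: 0.0
time_s: 10.45
ee_pos: [0.4807, 0.3961, 0.3356]
orientation: [-0.0, 0.966, 0.259, 0.0]
ft_force: [0.5, 1.0, -0.2]
opening: 1.0
finger_force: 0.0
time_s: 10.87
ee_pos: [0.4815, 0.3946, 0.336]
orientation: [-0.0, 0.965, 0.261, 0.0]
ft_force: [0.0, -0.5, 0.6]
opening: 0.997
finger_force: 0.0
571 zmax [ 73.83485705 105.28087357 107.13496908]
40 59 x [-32.  -22.   31.5] y [-46.  -40.3 -25.3  -7.8  -6.4]
50 68 x [-30.8  27.9  31. ] y [-45.6 -40.5 -20.5  -6.2  -5.8]
60 69 x [-30.9   7.2  31.9] y [-45.8 -41.5 -23.9  -5.5  -4.6]
70 77 x [-31.9  12.8  31.2] y [-44.6 -39.3 -21.6  -4.5  -3.8]
80 93 x [-32.4   9.2  31.4] y [-67.  -47.2 -24.8  -3.   -1. ]
90 21 x [-32.2   0.9  32. ] y [-66.9 -66.7 -65.2 -34.2 -27.6]
100 118 x [-29.4   0.5  28.8] y [-65.2 -64.3 -56.4 -48.4 -47.2]
rim -1 50 [-60.  -57.3 -46.3] [-55.  100.6]
rim 1 112 [47.  56.8 60.2] [-54.  101.8]
scene bin c=(563.8,172.4) 205.4x120.8 long axis 9.8 deg
scene psu c=(610.9,-124.8) 219.7x116.3 long axis 8.1 deg
scene meter 395 c=(482.4,396.2) 152.7x60.7 long axis 30.2 deg
top bin c=(562.1,170.8) 202.8x119.9 long axis 9.9 deg
top psu c=(610.9,-126.1) 217.8x115.6 long axis 8.4 deg
top meter 0 c=(0.0,0.0) 0.0x0.0 long axis 0.0 deg
```

```bash
python3 -m pendant '[[[0,0.08,-2.5,0,0,0.006,9.4],[0,0,-3,0,0,0,9.4],[0,0,-3,0,0,0,9.4],[0,0,-2.5,0,0,0,9.4],[0,0,-1.4,0,0,0,9.4]]]'
python3 -m pendant '[[[0,0,0,0,0,0,9.4],[0,0,0,0,0,0,7],[0,0,0,0,0,0,6],[0,0,0,0,0,0,5],[0,0,0,0,0,0,5]]]' 25
python3 -m pendant '[[[0,0,0,0,0,0,5],[0,0,0,0,0,0,5],[0,0,0,0,0,0,5],[0,0,0,0,0,0,5],[0,0,0,0,0,0,5]]]'
```

```text
time_s: 11.43
ee_pos: [0.4808, 0.3956, 0.2082]
orientation: [0.001, 0.964, 0.264, -0.002]
ft_force: [-0.0, 0.1, 0.3]
opening: 1.003
finger_force: 0.0
time_s: 11.85
ee_pos: [0.4814, 0.3963, 0.2127]
orientation: [-0.0, 0.964, 0.264, 0.001]
ft_force: [0.1, -0.5, -0.5]
opening: 0.751
finger_force: 0.0
time_s: 12.27
ee_pos: [0.4812, 0.3963, 0.2119]
orientation: [-0.0, 0.964, 0.264, 0.0]
ft_force: [-2.2, -0.4, 6.0]
opening: 0.642
finger_force: 25.0
```

```bash
python3 -m pendant '[[[0,0,1.0,0,0,0,5],[0,0,3,0,0,0,5],[0,0,4,0,0,0,5],[0,0,4,0,0,0,5],[0,0,3.5,0,0,0,5]]]'
python3 -m pendant '[[[0.71,-2.49,0,0,0,-0.026,5],[0.71,-2.49,0,0,0,-0.026,5],[0.71,-2.49,0,0,0,-0.026,5],[0.71,-2.49,0,0,0,-0.026,5],[0.71,-2.49,0,0,0,-0.026,5]]]'
python3 -m pendant '[[[0.71,-2.49,0,0,0,-0.026,5],[0.71,-2.49,0,0,0,-0.026,5],[0.71,-2.49,0,0,0,-0.026,5],[0.71,-2.49,0,0,0,-0.026,5],[0.71,-2.49,0,0,0,-0.026,5]]]'
python3 -m pendant '[[[0.71,-2.49,0,0,0,-0.026,5],[0.71,-2.49,0,0,0,-0.026,5],[0.71,-2.49,0,0,0,-0.026,5],[0.71,-2.49,0,0,0,-0.026,5],[0.71,-2.49,0,0,0,-0.026,5]]]'
python3 -m pendant '[[[0,0,-2,0,0,0,5],[0,0,-2,0,0,0,5],[0,0,-2,0,0,0,5],[0,0,-1,0,0,0,5],[0,0,0,0,0,0,5]]]'
python3 -m pendant '[[[0,0,0,0,0,0,5],[0,0,0,0,0,0,5],[0,0,0,0,0,0,5],[0,0,0,0,0,0,5],[0,0,0,0,0,0,5]]]'
cat > look3.py <<'E'
from m import *
import sys
o=[]
for n,c,P,hsv in data():
    H,S=hsv[...,0],hsv[...,1]
    L=(P[...,0]>.45)&(P[...,0]<.72)&(P[...,1]>-.05)&(P[...,1]<.095)
    q=P[L&(H<18)&(S>120)&(P[...,2]>.01)&(P[...,2]<.16)]
    print(n,'meter',len(q),len(q) and (rect(q[:,:2]),np.percentile(q[:,2],[2,50,98]).round(3)))
    a=c['img'][...,::-1]; a=a[160:280,170:330] if n=='scene' else a[90:210,180:340]
    o.append(cv2.resize(a,(400,300),interpolation=cv2.INTER_CUBIC))
if len(sys.argv)>1: cv2.imwrite('pics/'+sys.argv[1],np.hstack(o))
E
python3 look3.py hover.png
```

```text
time_s: 12.68
ee_pos: [0.4808, 0.3959, 0.369]
orientation: [-0.0, 0.964, 0.264, 0.0]
ft_force: [-0.1, 0.4, -3.4]
opening: 0.637
finger_force: 24.9
time_s: 13.1
ee_pos: [0.5166, 0.2703, 0.3664]
orientation: [0.0, 0.98, 0.201, -0.0]
ft_force: [1.1, -0.7, -3.2]
opening: 0.639
finger_force: 24.9
time_s: 13.52
ee_pos: [0.5521, 0.1458, 0.3664]
orientation: [0.0, 0.991, 0.136, -0.0]
ft_force: [0.8, 0.1, -3.0]
opening: 0.633
finger_force: 24.9
time_s: 13.93
ee_pos: [0.5876, 0.0213, 0.3664]
orientation: [0.0, 0.997, 0.072, -0.0]
ft_force: [0.3, 0.6, -2.2]
opening: 0.638
finger_force: 24.9
time_s: 14.35
ee_pos: [0.5872, 0.0226, 0.2941]
orientation: [-0.0, 0.997, 0.072, -0.002]
ft_force: [0.1, 1.0, -2.9]
opening: 0.644
finger_force: 24.9
time_s: 14.77
ee_pos: [0.5877, 0.0227, 0.2968]
orientation: [0.0, 0.997, 0.072, 0.001]
ft_force: [-0.3, -0.2, -3.7]
opening: 0.638
finger_force: 24.9
scene meter 438 ('c=(588.8,23.6) 150.6x60.4 long axis 7.2 deg', array([0.092, 0.12 , 0.126]))
top meter 0 0
```

View pics/hover.png

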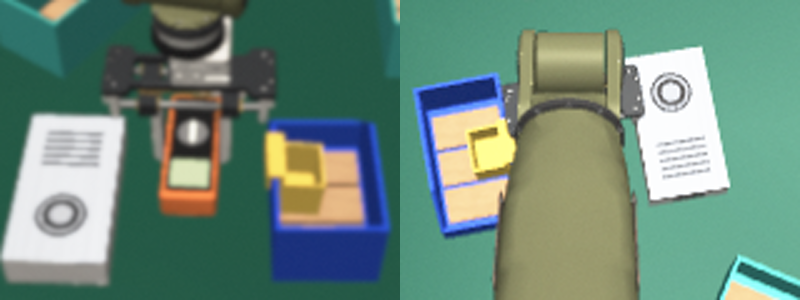

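In the left crop the meter hovers level between psu and bin, display end away from the robot. The gripper body's end is close to the tray lip (270,150), so I'll lower slowly and watch the force.

```bash
python3 -m pendant '[[[-0.1,0,-1.5,0,0,0.012,5],[0,0,-2,0,0,0,5],[0,0,-1.7,0,0,0,5],[0,0,-1,0,0,0,5],[0,0,-0.6,0,0,0,5]]]'
python3 -m pendant '[[[0,0,0,0,0,0,5],[0,0,0,0,0,0,5],[0,0,0,0,0,0,5],[0,0,0,0,0,0,5],[0,0,0,0,0,0,5]]]'
python3 -m pendant '[[[0,0,-0.3,0,0,0,5],[0,0,-0.2,0,0,0,5],[0,0,-0.1,0,0,0,5],[0,0,-0.1,0,0,0,5],[0,0,0,0,0,0,5]]]'
python3 look3.py
```

```text
time_s: 15.28
ee_pos: [0.5865, 0.0226, 0.227]
orientation: [-0.0, 0.997, 0.078, -0.001]
ft_force: [-0.6, -0.4, -3.6]
opening: 0.635
finger_force: 24.9
time_s: 15.7
ee_pos: [0.5868, 0.0226, 0.2289]
orientation: [0.0, 0.997, 0.078, 0.001]
ft_force: [0.2, 0.4, -4.0]
opening: 0.633
finger_force: 24.9
time_s: 16.12
ee_pos: [0.5866, 0.0226, 0.2208]
orientation: [-0.0, 0.997, 0.078, -0.0]
ft_force: [-0.4, -0.0, -3.8]
opening: 0.634
finger_force: 24.9
scene meter 398 ('c=(589.3,24.5) 148.3x63.4 long axis 10.0 deg', array([0.018, 0.044, 0.144]))
top meter 0 0
```

```bash
python3 -m pendant '[[[0,0,-0.3,0,0,0,5],[0,0,-0.2,0,0,0,5],[0,0,-0.2,0,0,0,5],[0,0,-0.1,0,0,0,5],[0,0,0,0,0,0,5]]]'
python3 -m pendant '[[[0,0,-0.05,0,0,0,5],[0,0,0,0,0,0,5],[0,0,-0.05,0,0,0,5],[0,0,0,0,0,0,5],[0,0,0,0,0,0,5]]]'
```

```text
time_s: 16.63
ee_pos: [0.5866, 0.0226, 0.2128]
orientation: [-0.0, 0.997, 0.078, -0.0]
ft_force: [-0.4, -0.4, -3.9]
opening: 0.638
finger_force: 24.9
time_s: 17.05
ee_pos: [0.5866, 0.0226, 0.2122]
orientation: [-0.0, 0.997, 0.078, 0.0]
ft_force: [0.4, 0.6, -3.4]
opening: 0.637
finger_force: 24.9
```

```bash
python3 -m pendant '[[[0,0,-0.05,0,0,0,5],[0,0,0,0,0,0,5],[0,0,-0.05,0,0,0,5],[0,0,0,0,0,0,5],[0,0,0,0,0,0,5]]]'
python3 look2.py | tail -4; python3 look3.py
```

```text
time_s: 17.47
ee_pos: [0.5867, 0.0226, 0.2119]
orientation: [-0.0, 0.997, 0.078, 0.0]
ft_force: [-4.5, -0.1, 7.1]
opening: 0.637
finger_force: 24.9
90 7 x [ 4.3 29.1 31.1] y [-66.8 -65.9 -48.4 -43.3 -40.5]
100 101 x [-28.1   6.4  30.8] y [-65.5 -62.6 -55.2 -48.3 -47.1]
rim -1 49 [-59.9 -57.4 -46.3] [-52.5 102.4]
rim 1 110 [47.2 56.8 60.3] [-48.5 101.2]
scene meter 379 ('c=(589.4,25.0) 146.3x63.5 long axis 8.9 deg', array([0.012, 0.036, 0.137]))
top meter 0 0
```

It's in contact with the mat. I'll release and retreat.

```bash
python3 -m pendant '[[[0,0,0,0,0,0,5],[0,0,0,0,0,0,5.8],[0,0,0,0,0,0,6.2],[0,0,0,0,0,0,6.6],[0,0,0,0,0,0,7]]]' 4
python3 -m pendant '[[[0,0,0,0,0,0,7.4],[0,0,0,0,0,0,7.6],[0,0,0,0,0,0,7.6],[0,0,0.5,0,0,0,7.6],[0,0,1,0,0,0,7.6]]]'
python3 -m pendant '[[[0,0,2,0,0,0,7.6],[0,0,3,0,0,0,7.6],[0,0,3.5,0,0,0,7.6],[0,0,3.5,0,0,0,7.6],[0,0,3,0,0,0,7.6]]]'
python3 -m pendant '[[[-3,-2,0,0,0,0,7.6],[-3,-2,0,0,0,0,7.6],[-3,-2,0,0,0,0,7.6],[-3,-2,0,0,0,0,7.6],[-3,-2,0,0,0,0,7.6]]]'
python3 -m pendant '[[[-1,-3.3,0,0,0,0,7.6],[-1,-3.3,0,0,0,0,7.6],[-1,-3.3,0,0,0,0,7.6],[-1,-3.3,0,0,0,0,7.6],[-1,-3.3,0,0,0,0,7.6]]]'
python3 -m pendant '[[[0,0,0,0,0,0,7.6],[0,0,0,0,0,0,7.6],[0,0,0,0,0,0,7.6],[0,0,0,0,0,0,7.6],[0,0,0,0,0,0,7.6]]]'
python3 look3.py fin.png; python3 look2.py | tail -4
python3 - <<'E'
from m import *
for n,c,P,hsv in data():
    H,S=hsv[...,0],hsv[...,1]
    L=lambda a,b,e,f:(P[...,0]>a)&(P[...,0]<b)&(P[...,1]>e)&(P[...,1]<f)
    q=P[L(.45,.66,.08,.27)&(H>108)&(H<130)&(S>120)&(P[...,2]>.006)&(P[...,2]<.11)]; print(n,'bin',rect(q[:,:2]))
    q=P[L(.47,.76,-.22,-.03)&(S<70)&(abs(P[...,2]-.045)<.006)]; print(n,'psu',rect(q[:,:2]))
E
```

```text
time_s: 18.03
ee_pos: [0.5867, 0.0226, 0.2112]
orientation: [0.0, 0.997, 0.078, 0.0]
ft_force: [0.2, -1.4, 0.7]
opening: 0.729
finger_force: 0.0
time_s: 18.45
ee_pos: [0.5864, 0.0226, 0.2257]
orientation: [-0.0, 0.997, 0.078, -0.001]
ft_force: [-0.2, 0.0, -0.4]
opening: 0.811
finger_force: 0.0
time_s: 18.87
ee_pos: [0.5863, 0.0226, 0.3797]
orientation: [0.0, 0.997, 0.078, 0.001]
ft_force: [0.6, 0.6, -1.3]
opening: 0.808
finger_force: 0.0
time_s: 19.28
ee_pos: [0.4349, -0.0779, 0.377]
orientation: [0.0, 0.997, 0.079, 0.001]
ft_force: [0.3, -1.3, 1.5]
opening: 0.809
finger_force: 0.0
time_s: 19.7
ee_pos: [0.3856, -0.2437, 0.3774]
orientation: [0.001, 0.997, 0.078, 0.001]
ft_force: [0.1, -0.6, -0.1]
opening: 0.805
finger_force: 0.0
time_s: 20.12
ee_pos: [0.387, -0.2414, 0.3764]
orientation: [0.0, 0.997, 0.079, 0.0]
ft_force: [0.3, 0.7, 0.5]
opening: 0.805
finger_force: 0.0
scene meter 424 ('c=(587.2,23.3) 149.8x59.9 long axis 8.4 deg', array([0.013, 0.036, 0.04 ]))
top meter 159 ('c=(584.6,21.3) 151.6x58.9 long axis 8.2 deg', array([0.024, 0.034, 0.042]))
90 15 x [-29.9  -6.4  31.5] y [-66.9 -66.7 -66.3 -39.8 -28.3]
100 120 x [-29.2   1.6  30.3] y [-65.3 -64.3 -56.4 -48.5 -47. ]
rim -1 52 [-60.  -57.4 -46.4] [-53.7 101.6]
rim 1 112 [47.5 57.  60.3] [-52.2 101.5]
scene bin c=(563.1,172.2) 206.0x120.7 long axis 9.8 deg
scene psu c=(611.7,-124.9) 218.2x115.9 long axis 8.4 deg
top bin c=(561.9,170.7) 203.1x119.7 long axis 9.9 deg
top psu c=(610.6,-126.1) 218.3x115.3 long axis 8.4 deg
```

View pics/fin.png

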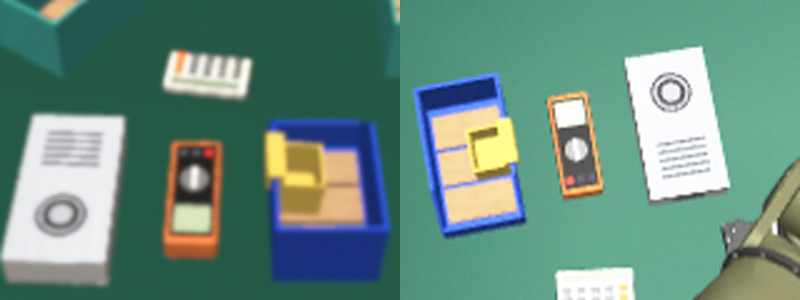

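In both views the meter lies at the midpoint, about 1–2 mm off and parallel to the psu within about 0.2°. The tray hangs mid-wall, and the psu and bin have not moved. I'm handing in.

```bash
python3 -c "
from station import robot
print(robot.finish_job())"
```

```text
the job is handed in; nothing more can be done
None
```

I handed the job in at about 20 s: the tray hangs on the middle of the bin's wall nearest the power supply, and the meter lies face up midway, parallel to the supply, display end away from the robot. The supply and bin measured unmoved; I did not re-measure the calculator, fan or adapter.

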